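# Index the rotary holding fixture and lock it

### The arm

A 6-joint arm with a two-finger parallel gripper is mounted at the origin on the work surface. World frame = base frame: x ahead of the robot, y to its left, z up, the work surface at z = 0. Lengths are in m, angles in degrees, forces in N, time in s.
With the tool pointing down it reaches from about 0.4 to 0.825 m from the base axis. Payload 7 kg.
Tool frame: the origin (TCP) lies between the finger pads; the fingertips stand 19 mm ahead of it and the grasp point (between the pads) is the TCP; z points along the fingers, y is the line along which they close (so a half turn about z gives the same grasp; the last joint's range is limited). The gripper opens to 88 mm and grips with 3 to 60 N. Pads are 19 mm wide; open, the fingers measure 130 mm over their backs; the gripper's body (78 mm by 193 mm) begins 47 mm behind the grasp point.
Start: joints at [-58.321, 20.546, 0.682, 0, -70.136, -16.507], TCP at [0.177, -0.651, 0.246] pointing down, gripper open.
Joint ranges: [-176.03, 176.03], [-82.01, 121.73], [-58.28, 71.71], [-173.87, 95.51], [-174.79, -0.11], [-173.66, 173.66]. Speed limits (degrees/s): [136.94, 136.94, 172.46, 180, 180, 180].

### API

Orientations are given as [roll, pitch, yaw] about the fixed x, y, z axes, in that order (R = Rz(yaw) Ry(pitch) Rx(roll)).
In Python, from plant import get_obs, snapshot, close_job, spot_in, spot_point gives the robot as it stands.
- The arm moves only by the tool play_rows, never from a script. Its argument "plan" is a list of rows, each a list of 6 numbers: the shift along the tool's x, y, z in cm, then the turn, a rotation vector about the tool's x, y, z in degrees. A call has 1 to 20 rows; each row shifts and turns the commanded pose from where the row before left it, along the tool's axes as they then stand; what a row does not reach is not made up. A row lasts 1/12 s, in which the tool goes at most 41.7 mm and 7.16 degrees, less where a joint would pass 70% of its speed; a pose out of reach is approached as far as the arm can. A call is refused whole if a number of a shift passes 4.17 or a number of a turn 7.16, either way. A call with a gripper value outside its range is refused whole. "grip" is the finger opening in cm, from 0 to 8.76, set as the call begins (left out, the last holds). The fingers move at their own pace and stop on an object; the grip force is fixed at half the most. Time passes only in rows, so rows that do not move let the fingers close. It gives the time, the measured TCP pose, the force, the opening and the grip force at its end, in the units of the state.
- get_obs(): the state, without advancing time (a new reading comes with each control period).
- snapshot(name): name is "scene" or "top" or "wrist"; returns a dict with "frame" (480x640x3 uint8, red, green, blue), "fx", "fy", "cx", "cy" (pixels), "k1" (the pictures are not rectified: a ray, as slopes to the right and down, at radius r is drawn at 1 + k1 r^2 times it, then the intrinsics apply), "position" and "attitude" of the camera in the world. Camera axes: x right, y down, z forward; pixel columns grow to the right and rows downward; lengths in m; the calibration is good to about 2 mm. A picture is of the moment at which its call begins. There is no depth.
- close_job(): hands the job in; it is judged then, once.
Trained networks look in the newest picture that a camera, given by its name, has taken for a name from the list of things; names that differ only in an ending like _2 or _b are one class to them, and where a whole thing is asked for, a point or a joint stands for the part that bears it (a point fixed in the world has none). Each returns a list of dicts, best first, with "score" (0 to 1); they miss things now and then, are a little off and sometimes report something else, mostly with a low value. They report only what shows in the picture. A call takes as long as a camera call.
- spot_in(camera, thing): "position" ([x, y, z] in m, in world coordinates, good to about 4 mm: the middle of the surface that is visible of it).
- spot_point(camera, thing): "position" ([x, y, z] in m, in world coordinates, good to about 4 mm: a listed point, or the origin of a listed thing).
The state is a dict: "clock": time; "joint_pos": joint angles; "qvel": joint speeds; "tau": joint torques, N m; "tool_pos": TCP position; "orientation": TCP orientation; "force": force on the tool from outside, world axes, zero at the start; "moment": the same for the moment, N m; "opening": finger opening in m; "gripper_force": force on a finger pad.
Only numpy, scipy, OpenCV 4.12 (cv2) and the standard library are available. Lean on these libraries where they do the work, as an engineer would, in place of code of your own. Each camera call takes 0.05 s, during which the arm holds its last target. There are 200 camera calls.

### The job

On the repair bench, turn the four-armed fixture by pushing on its arms until the arm with the vee nest points straight at the index post, and let it come to rest there; then push the lock lever away from you until it is against its stop, leaving the fixture lined up. Only push: lift nothing, and leave the loose parts and tools on the bench where they are.

Things in the scene. Friction and masses are not known exactly. Their poses are not given: they have to be found in the camera images.
- hub (a point): Centre of the fixture's four-armed aluminium spider, on its vertical axis, 68 mm above the bench, level with the arm tops. x points to the index post. Hub disc 36 mm in radius, bolt head up to 80 mm. Below: a fixed green round base of 95 mm radius, 12 mm thick, and a pedestal of 38 mm radius. Between the arms a fingertip can be lowered freely to 15 mm above the bench and push an arm sideways.
- vee_end (a point): Point over the vee nest, 120 mm from the axis, 68 mm up; x points outward. Four arms at 90 degrees: bars 26 mm wide, undersides 47 and tops 67 mm up, to 102 mm from the axis; then steel nests to 144 mm, no higher than 79 mm. Vee nest: the only rectangular one, 57 mm wide, two sloping cheeks, open groove along the arm. Anticlockwise: round cup, low disc, thin pin.
- index_spot (a point): Where vee_end must come: on the line from the hub to the index post, 120 mm from the axis, 68 mm above the bench. Nothing is seen there but the post beyond it.
- index_post (a point): Top of the index post, the only upright post on the fixture's base: square steel, 16 mm wide, one edge towards the hub, 168 mm from the axis, top 88 mm above the bench. Fixed. It stands on the fixture's side away from the robot, within 0.3 rad of +x from the hub.
- spider (a joint): Turn of the spider, rad, anticlockwise from above positive. 0 (or any full turn): the vee arm points at the index post. Starts between 0.8 and 5.48. Turns both ways without end stops and stays where it is left (0.25 N m bearing friction: about 3 N at 85 mm from the axis).
- lock_pivot (a point): Pivot of the lock lever, on its vertical axis, 66 mm above the bench, on a green boss of 17 mm radius on the fixture's right side, 181 mm from the hub. Fixed.
- lock_knob (a point): Top centre of the lock lever's grey upright knob: 18 mm across, from 50 to 85 mm above the bench, 72 mm from the pivot. The steel bar between pivot and knob is 12 mm wide, 53 to 63 mm above the bench, with free space under it beyond the boss's 12 mm thick foot. x points outward along the lever.
- lock (a joint): Lock lever, rad: 0 fully open (leaning back towards the robot), 1.05 locked, against its stop. Grows anticlockwise from above, the knob moving away from the robot. Starts between 0 and 0.2 and stays where it is left (0.15 N m: about 2 N at the knob). Locking does not stiffen the spider: it can still be knocked out of line.
- bearing: Bystander, loose: a steel ball bearing ring, 42 mm across, 14 mm high, lying flat near the fixture on the robot's side. Origin: centre of its underside.
- socket: Bystander, loose: a plain steel socket, 26 mm across, 38 mm high, standing between the lock lever and the index post. Origin: centre of its underside.
- spray: Bystander, loose: a white spray can, 66 mm across, 190 mm high. Origin: centre of its underside.
- grease: Bystander, loose: a white jar, 70 mm across, 65 mm high. Origin: centre of its underside.
- wrench: Bystander, loose: a wrench lying flat beyond and right of the fixture. Origin: centre of its underside.
- screwdriver: Bystander, loose: a screwdriver lying flat left of the fixture. Origin: centre of its underside.
- hammer: Bystander, loose: a hammer lying flat right of the fixture. Origin: centre of its underside.

How it is judged:
By the outcome, as a careful person would: the job done as asked, in the order asked, and still so for the second after the job is handed in, with the robot touching nothing.
It also fails if it takes over 51 s, if anything falls off the work surface, if the arm or the gripper's body presses on something with over 40 N, if the wrist force passes 120 N, or if a joint passes its speed limit or range.

## Working session

There is one attempt and no reset: what is moved stays moved. The work goes in short steps, Python scripts to look and compute and a tool call to move; the robot and the scene stay as the last step left them, time stands still between calls to the robot, and variables do not carry over. Pictures are saved under pics/ and viewed, at most 10 in all, crops included, and the job is handed in when it is done.

Besides the shell and the picture viewer there is one more tool, called after "Request:" as name(argument=value, ...) on one line, values as JSON. play_rows: Moves the arm, as the interface text tells. Its arguments: {"type":"object","properties":{"plan":{"type":"array","items":{"type":"array","items":{"type":"number"}}},"grip":{"type":"number"}},"required":["plan"]}

```bash
mkdir -p pics; cat > h.py <<'E'
import numpy as np, cv2
from plant import *
def pts(cam,names,f=spot_point):
    for n in names:
        r=f(cam,n)
        print(cam,n,[(np.round(d['position'],4).tolist(),round(d['score'],2)) for d in r[:2]])
def save(cam,name):
    s=snapshot(cam); cv2.imwrite('pics/'+name,s['frame'][:,:,::-1]); return s
E
python3 - <<'E'
from h import *
for c in ('top','scene'):
    s=save(c,c+'0.png'); print(s['position'],s['attitude'],s['fx'],s['k1'])
    pts(c,['hub','vee_end','index_post','lock_pivot','lock_knob','bearing','socket','spray','grease','hammer','wrench','screwdriver'])
o=get_obs(); print(o['clock'],o['tool_pos'],o['orientation'],o['opening'])
E
```

```text
[ 0.25557022 -0.00971644  1.64210065] [-168.93408638    1.0356932   -90.5297167 ] 609.1782105153993 -0.20744239915822424
top hub [([0.5516, 0.0657, 0.0656], 0.82)]
top vee_end [([0.6378, -0.0131, 0.0706], 0.93), ([0.6075, -0.4514, -0.0007], 0.73)]
top index_post [([0.7111, 0.1163, 0.0879], 0.59)]
top lock_pivot [([0.5824, -0.1121, 0.0662], 0.73)]
top lock_knob [([0.5711, -0.184, 0.0861], 0.7)]
top bearing [([0.3554, 0.0959, -0.0002], 0.7), ([0.7143, 0.1193, 0.0883], 0.38)]
top socket [([0.7091, -0.0093, -0.0021], 0.41)]
top spray [([0.6451, 0.4443, -0.0012], 0.81)]
top grease [([0.3937, -0.4353, -0.0004], 0.69)]
top hammer [([0.7119, 0.1177, 0.0878], 0.75)]
top wrench [([0.715, -0.2761, -0.0006], 0.82), ([0.6073, -0.4519, -0.0021], 0.57)]
top screwdriver [([0.4407, 0.4317, -0.0027], 0.92)]
[1.11758588 0.42900457 0.83594211] [-135.95968272   -0.57601305  124.8866329 ] 455.3949149614228 0.006747300145851871
scene hub [([0.5552, 0.0676, 0.0675], 0.82)]
scene vee_end [([0.6409, -0.0134, 0.0684], 0.6)]
scene index_post [([0.7154, -0.0138, 0.0012], 0.69), ([0.7075, 0.1171, 0.0906], 0.65)]
scene lock_pivot [([0.5833, -0.1083, 0.0669], 0.86)]
scene lock_knob [([0.5692, -0.1822, 0.0877], 0.77)]
scene bearing [([0.358, 0.096, -0.0017], 0.64)]
scene socket [([0.7135, -0.0145, -0.0027], 0.55)]
scene spray [([0.6399, 0.4548, -0.005], 0.6)]
scene grease [([0.3929, -0.441, -0.0011], 0.73)]
scene hammer []
scene wrench [([0.7147, -0.2745, 0.0003], 0.76), ([0.6391, 0.4559, -0.0043], 0.64)]
scene screwdriver [([0.4414, 0.4325, -0.0017], 0.92)]
1.3 [ 0.17659509 -0.6514757   0.24557602] [ 1.79999371e+02 -2.08567151e-03 -1.64830244e+02] 0.08810665234961347
```

View pics/top0.png

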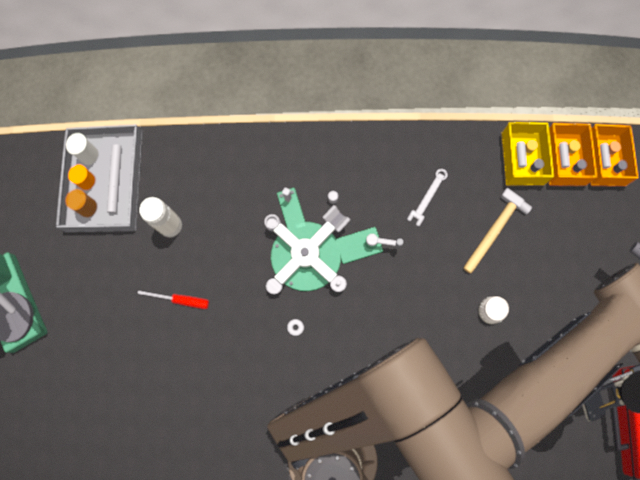

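View pics/scene0.png

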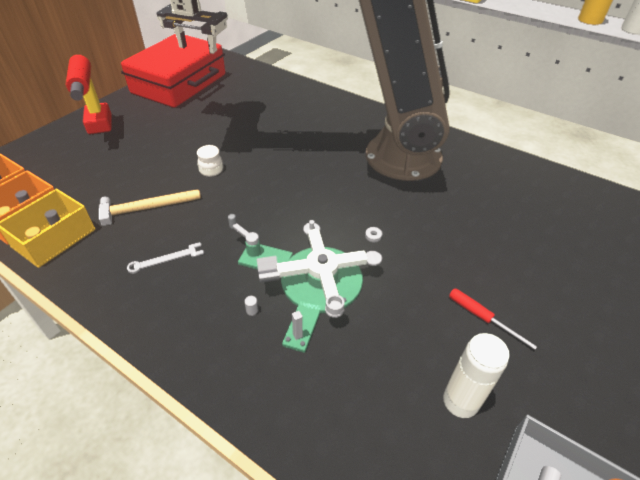

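Top view: hub at pixel (305,252), vee nest at (336,218), post at (287,193), lock pivot at (372,240) and knob at (400,242). The scene view agrees with this. The vee arm sits about 61° clockwise of the post. My plan is to straddle the pin arm (about -133°), which faces the robot, and push it anticlockwise.

Request:
play_rows(plan=[[-2.4,2.8,0,0,0,0],[-2.4,2.8,0,0,0,0],[-2.4,2.8,0,0,0,0],[-2.4,2.8,0,0,0,0],[-2.4,2.8,0,0,0,0],[-2.4,2.8,0,0,0,0],[-2.4,2.8,0,0,0,0],[-2.4,2.8,0,0,0,0],[-2.4,2.8,0,0,0,0],[-2.4,2.8,0,0,0,0],[-2.4,2.8,0,0,0,0],[-2.4,2.8,0,0,0,0],[-2.4,2.8,0,0,0,0],[-2.4,2.8,0,0,0,0],[-2.4,2.8,0,0,0,0],[-2.4,2.8,0,0,0,0],[-2.4,2.8,0,0,0,0],[-2.4,2.8,0,0,0,0],[-2.4,2.8,0,0,0,0],[-2.4,2.8,0,0,0,0]], grip=5)

```text
clock: 2.97
tool_pos: [0.4938, 0.0166, 0.246]
orientation: [180.0, 0.1, -164.8]
force: [1.2, -1.2, 0.1]
opening: 0.0501
gripper_force: 0.0
```

Request:
play_rows(plan=[[0,0,0,0,0,-6.4],[0,0,0,0,0,-6.4],[0,0,0,0,0,-6.4],[0,0,0,0,0,-6.4],[0,0,0,0,0,-6.4],[0,0,0,0,0,0],[0,0,0,0,0,0]])

```text
clock: 3.55
tool_pos: [0.4934, 0.0147, 0.2457]
orientation: [-180.0, 0.0, -133.0]
force: [-0.2, 0.8, -0.4]
opening: 0.05
gripper_force: 0.0
```

```bash
python3 - <<'E'
from h import *
o=get_obs(); print(o['clock'],o['tool_pos'],o['orientation'],o['opening'],o['joint_pos'])
s=save('wrist','w1.png'); print(s['position'],s['attitude'])
N=['hub','vee_end','index_post','lock_pivot','lock_knob']
pts('wrist',N)
for i in range(2):
  for c in ('top','scene'):
    snapshot(c); pts(c,N)
E
```

```text
3.55 [0.4933714  0.01465495 0.24568887] [-1.79993704e+02  1.63170084e-02 -1.33028722e+02] 0.05002803120182852 [ 2.45674027e+01  3.23627701e+00 -2.15979556e+01 -4.38423444e-04
 -6.51482822e+01 -6.75959415e+01]
[ 0.44142398 -0.04049731  0.38480326] [ 1.63554214e+02 -3.09897379e-02  1.37003103e+02]
wrist hub [([0.5507, 0.0683, 0.0669], 0.61)]
wrist vee_end []
wrist index_post []
wrist lock_pivot [([0.5842, -0.1097, 0.0643], 0.56)]
wrist lock_knob [([0.5674, -0.1795, 0.0836], 0.7)]
top hub []
top vee_end []
top index_post [([0.7126, 0.1188, 0.0872], 0.95)]
top lock_pivot [([0.5843, -0.1108, 0.0662], 0.55), ([0.7154, -0.2773, -0.0014], 0.37)]
top lock_knob [([0.5707, -0.1826, 0.0846], 0.69)]
scene hub [([0.5539, 0.0646, 0.0668], 0.89), ([0.3964, -0.4386, -0.0015], 0.31)]
scene vee_end [([0.6419, -0.0139, 0.0692], 0.65)]
scene index_post [([0.7082, 0.1169, 0.0848], 0.59)]
scene lock_pivot [([0.5837, -0.1077, 0.0668], 0.74)]
scene lock_knob [([0.5717, -0.1843, 0.082], 0.85), ([0.6649, 0.0996, 0.0669], 0.56)]
top hub []
top vee_end [([0.7134, -0.2755, -0.0024], 0.32)]
top index_post [([0.7123, 0.1184, 0.0863], 0.98), ([0.4414, 0.4348, -0.0024], 0.5)]
top lock_pivot [([0.583, -0.1126, 0.0657], 0.74), ([0.7119, 0.118, 0.0901], 0.71)]
top lock_knob [([0.5711, -0.1851, 0.0858], 0.47)]
scene hub [([0.553, 0.0655, 0.0678], 0.68)]
scene vee_end [([0.6419, -0.0141, 0.0668], 0.64), ([0.5694, -0.1822, 0.0834], 0.19)]
scene index_post [([0.7088, 0.1165, 0.0897], 0.86)]
scene lock_pivot [([0.5838, -0.1093, 0.0675], 0.77)]
scene lock_knob [([0.5702, -0.1821, 0.087], 0.72), ([0.5852, -0.1102, 0.0691], 0.42)]
```

View pics/w1.png

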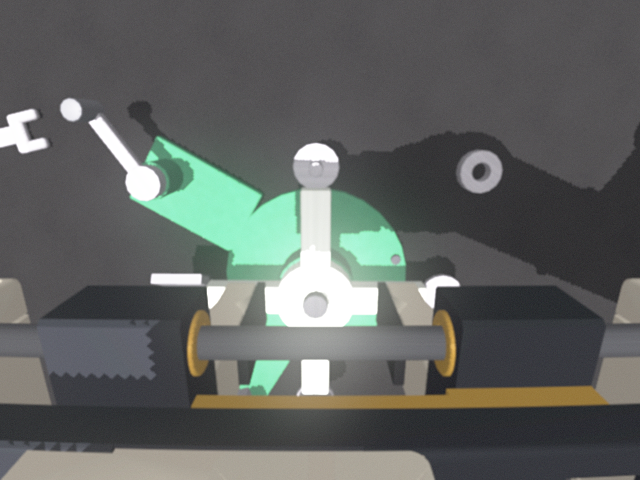

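The wrist view shows the pin arm running straight up from the hub (315,300) to the pin (316,165), so it lines up with the tool. Next I descend to straddle it and turn.

Request:
play_rows(plan=[[-0.3,-0.65,1.5,0,0,0],[0,0,3,0,0,0],[0,0,3,0,0,0],[0,0,3,0,0,0],[0,0,3,0,0,0],[0,0,2,0,0,0],[0,0,1.5,0,0,0],[0,0,1.2,0,0,0],[0,0,1,0,0,0],[0,0,0,0,0,0],[0,0,0,0,0,0]])

```text
clock: 5.97
tool_pos: [0.5, 0.0123, 0.0533]
orientation: [180.0, -0.1, -132.8]
force: [0.8, -0.2, 0.6]
opening: 0.0495
gripper_force: 0.0
```

Request:
play_rows(plan=[[0,0,0,0,0,0],[0,0,0,0,0,0],[0,0,0,0,0,0],[0,0,0,0,0,0],[0,0,0,0,0,0]], grip=3.4)

```text
clock: 6.38
tool_pos: [0.5004, 0.0125, 0.054]
orientation: [-180.0, 0.0, -132.8]
force: [-0.3, 0.1, -0.7]
opening: 0.0345
gripper_force: 0.0
```

Request:
play_rows(plan=[[-0.01,-0.39,0,0,0,-3],[-0.01,-0.39,0,0,0,-3],[-0.01,-0.39,0,0,0,-3],[-0.01,-0.39,0,0,0,-3],[-0.01,-0.39,0,0,0,-3],[-0.01,-0.39,0,0,0,-3],[-0.01,-0.39,0,0,0,-3],[-0.01,-0.39,0,0,0,-3],[-0.01,-0.39,0,0,0,-3],[-0.01,-0.39,0,0,0,-3],[-0.01,-0.39,0,0,0,-3],[-0.01,-0.39,0,0,0,-3],[-0.01,-0.39,0,0,0,-3],[-0.01,-0.39,0,0,0,-3],[-0.01,-0.39,0,0,0,-3],[-0.01,-0.39,0,0,0,-3],[-0.01,-0.39,0,0,0,-3],[-0.01,-0.39,0,0,0,-3]])

```text
clock: 7.88
tool_pos: [0.5643, -0.0061, 0.0534]
orientation: [179.9, 0.0, -78.7]
force: [-3.3, 2.0, 2.1]
opening: 0.034
gripper_force: 1.5
```

```bash
python3 - <<'E'
from h import *
o=get_obs(); print(o['clock'],o['tool_pos'],o['orientation'],o['force'])
save('scene','s2.png');save('wrist','w2.png')
N=['hub','vee_end','index_post']
for i in range(3):
  for c in ('top','scene'):
    snapshot(c); pts(c,N)
E
```

```text
7.8833 [ 0.56430845 -0.0061205   0.0533995 ] [ 1.79892800e+02  1.57878086e-02 -7.87088135e+01] [-3.34159751  1.98667015  2.0596539 ]
top hub [([0.5487, 0.0693, 0.0663], 0.92)]
top vee_end [([0.6666, 0.0888, 0.0722], 0.88)]
top index_post [([0.7123, 0.1173, 0.0858], 0.66)]
scene hub [([0.5547, 0.0649, 0.0683], 0.88)]
scene vee_end [([0.6722, 0.0901, 0.07], 0.77)]
scene index_post [([0.7121, 0.1173, 0.0889], 0.59)]
top hub [([0.5469, 0.0711, 0.0622], 0.79)]
top vee_end [([0.6649, 0.0871, 0.071], 0.98)]
top index_post [([0.7123, 0.1148, 0.0881], 0.79)]
scene hub [([0.5538, 0.0653, 0.0661], 0.7)]
scene vee_end [([0.672, 0.0885, 0.0682], 0.86)]
scene index_post [([0.7111, 0.1191, 0.0889], 0.89)]
top hub [([0.5506, 0.0685, 0.0661], 0.73), ([0.7153, -0.275, 0.0003], 0.15)]
top vee_end [([0.6652, 0.0881, 0.0718], 0.79)]
top index_post [([0.7129, 0.1184, 0.0907], 0.95)]
scene hub [([0.5537, 0.067, 0.0658], 0.87)]
scene vee_end [([0.6696, 0.0901, 0.0667], 0.61), ([0.3952, -0.4368, -0.0019], 0.18)]
scene index_post [([0.7095, 0.1175, 0.0888], 0.61)]
```

View pics/s2.png

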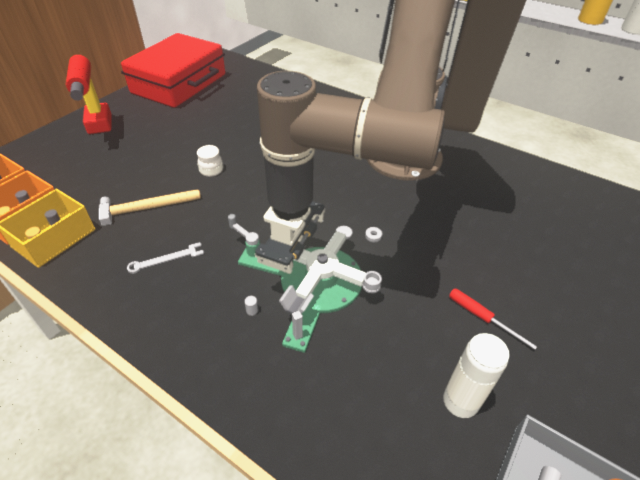

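The scene view shows the vee nest (295,298) nearly in line with the post (297,325). About 7° remains, so I'll turn 6° more and refine from there.

Request:
play_rows(plan=[[0,-0.2,0,0,0,-1.5],[0,-0.2,0,0,0,-1.5],[0,-0.2,0,0,0,-1.5],[0,-0.2,0,0,0,-1.5],[0,0,0,0,0,0],[0,0,0,0,0,0]])

```text
clock: 9.68
tool_pos: [0.5725, -0.0043, 0.0534]
orientation: [179.9, 0.0, -72.9]
force: [-2.7, -1.1, 1.0]
opening: 0.0338
gripper_force: 0.9
```

```bash
cat >> h.py <<'E'
def ang(n=5,cams=('top','scene'),V='vee_end'):
    for c in cams:
        P={k:[] for k in ('hub',V,'index_post')}
        for i in range(n):
            snapshot(c)
            for k in P:
                r=spot_point(c,k)
                g={'hub':(.5525,.0665),V:(.668,.1025),'index_post':(.711,.1175)}[k]
                for d in r:
                    p=np.array(d['position'][:2])
                    if np.hypot(*(p-g))<.02: P[k].append(p); break
        m={k:np.median(v,0) if v else np.full(2,np.nan) for k,v in P.items()}
        sd={k:np.round(np.std(v,0)*1e3,1).tolist() for k,v in P.items() if v}
        a=lambda p,q:np.degrees(np.arctan2(*(p-q)[::-1]))
        h=m['hub']; print(c,{k:np.round(v,4).tolist() for k,v in m.items()},sd)
        print('  vee',a(m[V],h),'post',a(m['index_post'],h),'diff',a(m[V],h)-a(m['index_post'],h), 'vee->post dir',a(m['index_post'],m[V]))
def crop(cam,name,x0,y0,w,h,f):
    s=snapshot(cam); im=s['frame'][y0:y0+h,x0:x0+w,::-1]
    cv2.imwrite('pics/'+name,cv2.resize(im,None,fx=f,fy=f,interpolation=cv2.INTER_CUBIC)); return s
E
python3 - <<'E'
from h import *
o=get_obs(); print(o['clock'],o['tool_pos'],o['orientation'],o['force'])
ang(4)
crop('top','t3.png',240,170,130,100,6)
E
```

```text
9.6833 [ 0.57251304 -0.00434385  0.05337261] [ 1.79947592e+02  5.30459249e-03 -7.28843927e+01] [-2.74851464 -1.13685626  0.99827293]
top {'hub': [0.5504, 0.0693], 'vee_end': [0.6621, 0.1004], 'index_post': [0.712, 0.1171]} {'hub': [0.6, 1.5], 'vee_end': [0.0, 0.0], 'index_post': [1.3, 0.7]}
  vee 15.551873139707913 post 16.472979333948068 diff -0.9211061942401546 vee->post dir 18.50381390936785
scene {'hub': [0.5552, 0.0648], 'vee_end': [0.6682, 0.0992], 'index_post': [0.7103, 0.1169]} {'hub': [0.3, 1.5], 'vee_end': [1.6, 2.5], 'index_post': [0.8, 2.3]}
  vee 16.89424552633664 post 18.551234675604096 diff -1.6569891492674564 vee->post dir 22.85194784891564
```

View pics/t3.png

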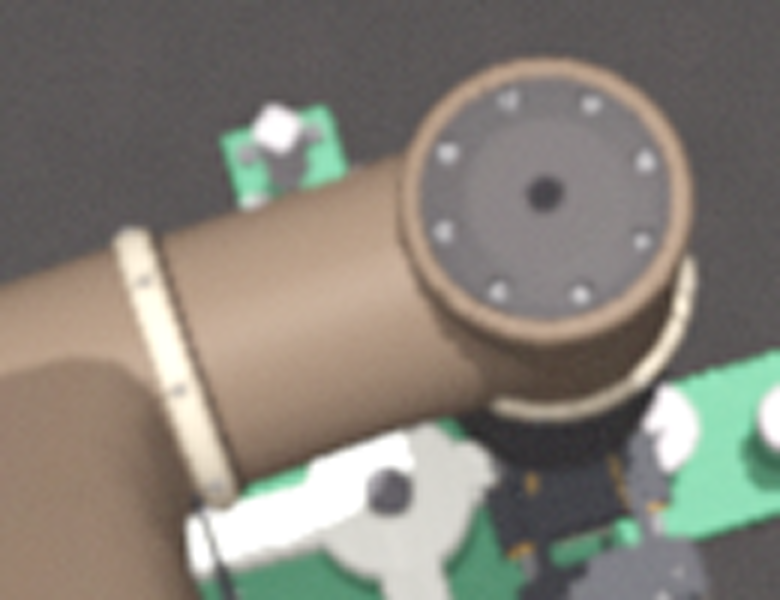

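The arm hides much of the top view: the post is at (278,130) in the crop and the vee is hidden. I'll nudge about 1.2° more, release, then retract to get a clear view.

Request:
play_rows(plan=[[0,-0.08,0,0,0,-0.6],[0,-0.08,0,0,0,-0.6],[0,0,0,0,0,0],[0,0,0,0,0,0],[0,0.15,0,0,0,0],[0,0.15,0,0,0,0],[0,0,-1,0,0,0],[0,0,-3,0,0,0],[0,0,-4,0,0,0],[0,0,-4,0,0,0],[2.8,2.9,0,0,0,0],[2.8,2.9,0,0,0,0],[2.8,2.9,0,0,0,0],[2.8,2.9,0,0,0,0],[2.8,2.9,0,0,0,0],[2.8,2.9,0,0,0,0],[2.8,2.9,0,0,0,0],[2.8,2.9,0,0,0,0],[0,0,0,0,0,0]], grip=3.4)

```text
clock: 12.92
tool_pos: [0.4195, -0.2948, 0.1748]
orientation: [-180.0, -0.1, -71.9]
force: [-0.3, 0.3, 0.6]
opening: 0.0343
gripper_force: 0.0
```

```bash
python3 - <<'E'
from h import *
o=get_obs(); print(o['clock'],o['tool_pos'],o['orientation'],o['force'])
ang(5)
crop('top','t4.png',240,170,180,130,4)
s=snapshot('scene'); np.save('sc.npy',s['frame'])
im=s['frame'][220:370,220:410,::-1]; cv2.imwrite('pics/s4.png',cv2.resize(im,None,fx=4,fy=4,interpolation=2))
E
```

```text
12.9167 [ 0.41947013 -0.2947584   0.17483534] [-1.79956131e+02 -7.64097838e-02 -7.18726410e+01] [-0.30769199  0.33734749  0.56020533]
top {'hub': [0.5487, 0.0688], 'vee_end': [0.6634, 0.1047], 'index_post': [0.7117, 0.1184]} {'hub': [0.8, 1.4], 'vee_end': [0.7, 1.5], 'index_post': [1.9, 1.5]}
  vee 17.379619612253602 post 16.924715555262342 diff 0.4549040569912606 vee->post dir 15.835664036018295
scene {'hub': [0.5525, 0.0663], 'vee_end': [0.6687, 0.1036], 'index_post': [0.7106, 0.1179]} {'hub': [1.8, 1.2], 'vee_end': [2.0, 1.4], 'index_post': [1.8, 2.7]}
  vee 17.796540800057443 post 18.075424976520036 diff -0.27888417646259356 vee->post dir 18.84419743095694
```

View pics/t4.png

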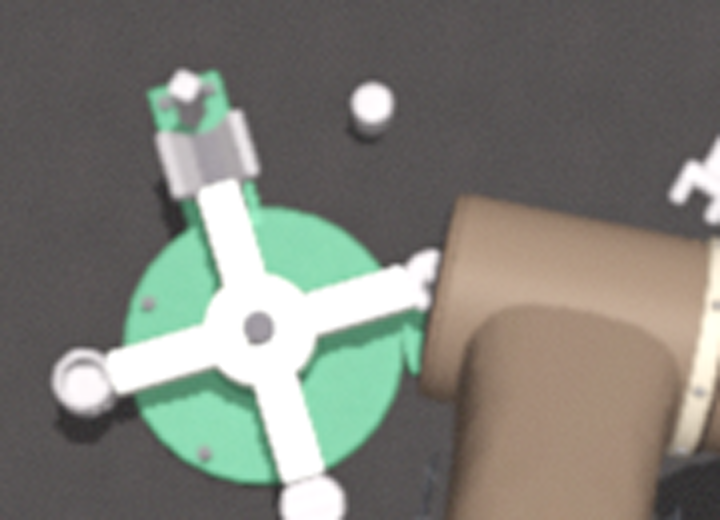

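View pics/s4.png

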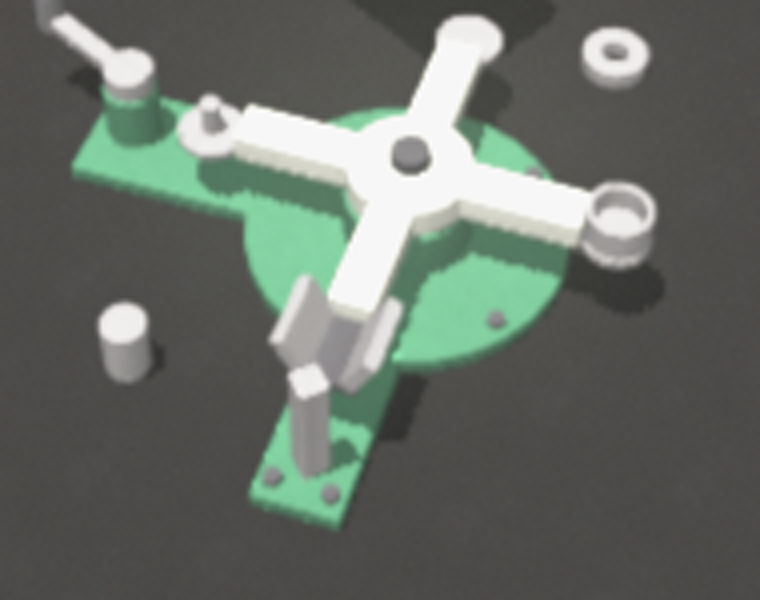

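Both views show the vee nest in line with the post. In the top crop the hub bolt is at (258,326), the vee at (208,150) and the post at (185,86). I'll refine this with a model fit on pixels.

```bash
cat >> h.py <<'E'
from scipy.spatial.transform import Rotation as Ro
from scipy.optimize import minimize
def proj(s,P):
    R=Ro.from_euler('xyz',s['attitude'],degrees=True).as_matrix()
    q=(np.asarray(P)-s['position'])@R; u=q[:,:2]/q[:,2:]
    u=u*(1+s['k1']*(u**2).sum(1,keepdims=True))
    return u[:,0]*s['fx']+s['cx'],u[:,1]*s['fy']+s['cy']
def samp(s,P):
    g=cv2.GaussianBlur(s['frame'],(0,0),.7).astype(np.float32).min(2)  # white vs green/dark
    u,v=proj(s,P); return cv2.remap(g,u.astype(np.float32)[None],v.astype(np.float32)[None],1)[0]
def rot(a,x,y): return x*np.cos(a)-y*np.sin(a),x*np.sin(a)+y*np.cos(a)
def fit(cam,arms=(0,90,180)):
    s=snapshot(cam); r=np.linspace(44,98,40)/1e3
    def score(hx,hy,a):
        t=0
        for k in arms:
            for o,sg in ((.009,1),(-.009,1),(.017,-1),(-.017,-1)):
                x,y=rot(a+np.radians(k),r,np.full_like(r,o))
                t+=sg*samp(s,np.c_[x+hx,y+hy,np.full_like(r,.067)]).mean()
        return -t
    b=min((minimize(lambda p:score(.5525+p[0]/1e3,.0665+p[1]/1e3,np.radians(18+p[2])),x0,method='Nelder-Mead',options=dict(initial_simplex=np.array(x0)+np.array([[0,0,0],[3,0,0],[0,3,0],[0,0,2]]))) for x0 in ([0,0,0],[-2,2,1],[1,-1,-1])),key=lambda m:m.fun)
    hx,hy,a=.5525+b.x[0]/1e3,.0665+b.x[1]/1e3,18+b.x[2]
    e=np.linspace(-6,6,9)/1e3; X,Y=[m.ravel() for m in np.meshgrid(e,e)]
    def ps(p):
        al=np.radians(p[2]) if len(p)>2 else np.radians(18+45)
        i=rot(al,X,Y); q=np.linspace(0,2*np.pi,60); c=rot(al,*(.0135*np.array([np.cos(q),np.sin(q)])))
        f=lambda x,y:samp(s,np.c_[x+.711+p[0]/1e3,y+.1175+p[1]/1e3,np.full_like(x,.088)]).mean()
        return -(f(*i))*1.5+f(*c)
    m=min((minimize(ps,x0,method='Nelder-Mead',options=dict(initial_simplex=np.array(x0)+np.array([[0,0],[3,0],[0,3]]))) for x0 in ([0.,0],[2.,2],[-2.,-2])),key=lambda m:m.fun)
    px,py=.711+m.x[0]/1e3,.1175+m.x[1]/1e3
    pa=np.degrees(np.arctan2(py-hy,px-hx))
    print(cam,'hub',round(hx,4),round(hy,4),'arm',round(a,2),'post',round(px,4),round(py,4),'dist',round(np.hypot(px-hx,py-hy),4),'ang',round(pa,2),'err',round(a-pa,2))
E
python3 - <<'E'
from h import *
for i in range(3):
    fit('top',(0,90,180,270)); fit('scene',(0,90,180,270))
E
```

```text
top hub 0.55 0.0694 arm 16.27 post 0.712 0.1177 dist 0.1691 ang 16.6 err -0.33
scene hub 0.5488 0.0675 arm 16.27 post 0.7107 0.1157 dist 0.1689 ang 16.56 err -0.29
top hub 0.5499 0.0695 arm 16.28 post 0.7121 0.1178 dist 0.1692 ang 16.58 err -0.31
scene hub 0.5489 0.0676 arm 16.19 post 0.7107 0.1156 dist 0.1687 ang 16.53 err -0.34
top hub 0.55 0.0695 arm 16.23 post 0.712 0.1178 dist 0.1691 ang 16.6 err -0.37
scene hub 0.5489 0.0676 arm 16.19 post 0.7107 0.1157 dist 0.1688 ang 16.56 err -0.37
```

The fits agree within 0.4°: both cameras put the arm error at about -0.33°, so the fixture is aligned. For the lever, I'll close the fingers and come down behind the knob.

Request:
play_rows(plan=[[0,0,0,0,0,7],[0,0,0,0,0,7],[0,0,0,0,0,7],[0,0,0,0,0,7],[-2.78,-1.86,0,0,0,0],[-2.78,-1.86,0,0,0,0],[-2.78,-1.86,0,0,0,0],[-2.78,-1.86,0,0,0,0],[-2.78,-1.86,0,0,0,0],[0,0,3,0,0,0],[0,0,3,0,0,0],[0,0,3,0,0,0],[0,0,2,0,0,0],[0,0,1.2,0,0,0],[0,0,0,0,0,0],[0,0,0,0,0,0]], grip=0)

```text
clock: 16.65
tool_pos: [0.5368, -0.1689, 0.0512]
orientation: [179.9, -0.0, -99.6]
force: [-0.2, -0.2, 0.2]
opening: 0.0002
gripper_force: 0.0
```

```bash
python3 - <<'E'
from h import *
o=get_obs(); print(o['clock'],o['tool_pos'],o['orientation'],o['force'],o['opening'])
for i in range(2): snapshot('scene'); pts('scene',['lock_pivot','lock_knob'])
crop('scene','s5.png',170,150,200,150,4)
E
```

```text
16.65 [ 0.53682139 -0.16894227  0.0511775 ] [ 1.79913955e+02 -2.75174826e-02 -9.96159242e+01] [-0.18406963 -0.18757308  0.17794475] 0.00015355863907694602
scene lock_pivot [([0.5856, -0.1066, 0.0662], 0.6)]
scene lock_knob [([0.5682, -0.1828, 0.0831], 0.54)]
scene lock_pivot [([0.5859, -0.109, 0.0652], 0.83)]
scene lock_knob [([0.5705, -0.1832, 0.0841], 0.79)]
```

View pics/s5.png

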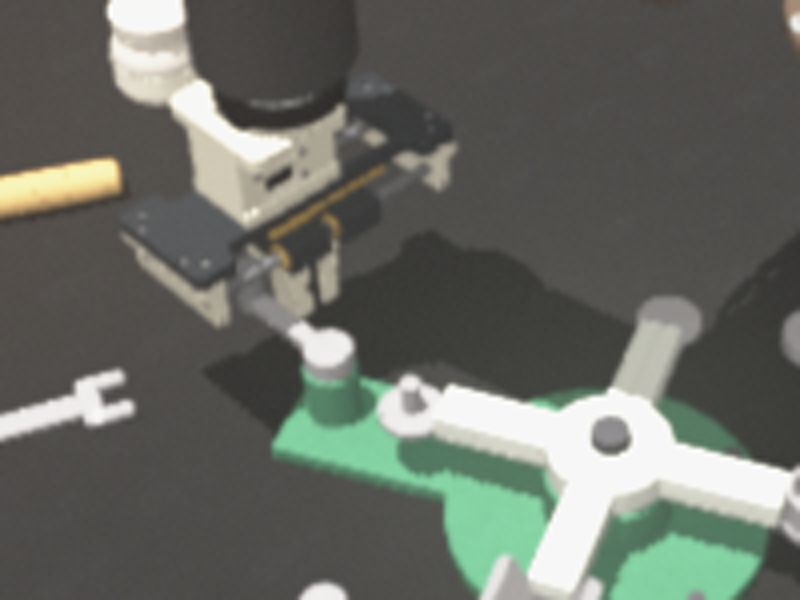

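The fingers sit just behind the knob, which is at (250,275) in the crop. I'll sweep around the pivot in an arc.

Request:
play_rows(plan=[[0.18,-0.36,0,0,0,-3],[0.18,-0.36,0,0,0,-3],[0.18,-0.36,0,0,0,-3],[0.18,-0.36,0,0,0,-3],[0.18,-0.36,0,0,0,-3],[0.18,-0.36,0,0,0,-3],[0.18,-0.36,0,0,0,-3],[0.18,-0.36,0,0,0,-3],[0.18,-0.36,0,0,0,-3],[0.18,-0.36,0,0,0,-3],[0.18,-0.36,0,0,0,-3],[0.18,-0.36,0,0,0,-3],[0.18,-0.36,0,0,0,-3],[0.18,-0.36,0,0,0,-3],[0.18,-0.36,0,0,0,-3],[0.18,-0.36,0,0,0,-3]])

```text
clock: 18.33
tool_pos: [0.5971, -0.1837, 0.0517]
orientation: [180.0, 0.1, -51.5]
force: [-2.6, 0.0, 0.9]
opening: 0.0003
gripper_force: 1.1
```

```bash
python3 - <<'E'
from h import *
o=get_obs(); print(o['clock'],o['tool_pos'],o['orientation'],o['force'],o['opening'])
for i in range(3): snapshot('scene'); pts('scene',['lock_pivot','lock_knob'])
d=o['tool_pos'][:2]-np.array([.5845,-.109]); y=np.radians(o['orientation'][2]); print(d@[np.cos(y),np.sin(y)],d@[np.sin(y),-np.cos(y)])
E
```

```text
18.3333 [ 0.59713591 -0.18372577  0.05172694] [ 1.79951059e+02  5.11344284e-02 -5.14976080e+01] [-2.63052921  0.01185421  0.87220867] 0.000347011965951931
scene lock_pivot [([0.583, -0.1083, 0.0669], 0.67)]
scene lock_knob []
scene lock_pivot [([0.5855, -0.1095, 0.0657], 0.88), ([0.7124, 0.1147, 0.0874], 0.62)]
scene lock_knob []
scene lock_pivot [([0.5845, -0.1096, 0.0656], 0.76)]
scene lock_knob []
0.06634550616687974 0.036631692715822714
```

Contact force is about 2.6 N, which fits the lever dragging along. I'll continue in small steps and watch for the stop.

Request:
play_rows(plan=[[0.06,-0.12,0,0,0,-1],[0.06,-0.12,0,0,0,-1],[0.06,-0.12,0,0,0,-1],[0.06,-0.12,0,0,0,-1],[0.06,-0.12,0,0,0,-1]])

```text
clock: 19.2
tool_pos: [0.6044, -0.1821, 0.0516]
orientation: [180.0, 0.0, -46.5]
force: [-1.8, -0.9, 1.3]
opening: 0.0006
gripper_force: 1.1
```

Request:
play_rows(plan=[[0.06,-0.12,0,0,0,-1],[0.06,-0.12,0,0,0,-1],[0.06,-0.12,0,0,0,-1]])

```text
clock: 19.45
tool_pos: [0.6083, -0.1808, 0.0515]
orientation: [180.0, 0.0, -43.5]
force: [-1.6, -1.0, 2.1]
opening: 0.0007
gripper_force: 1.1
```

Request:
play_rows(plan=[[0.06,-0.12,0,0,0,-1],[0.06,-0.12,0,0,0,-1]])

```text
clock: 19.62
tool_pos: [0.6108, -0.1799, 0.0515]
orientation: [180.0, 0.0, -41.5]
force: [-2.3, 0.0, 1.4]
opening: 0.0007
gripper_force: 1.1
```

Request:
play_rows(plan=[[0.06,-0.12,0,0,0,-1],[0.06,-0.12,0,0,0,-1]])

```text
clock: 19.78
tool_pos: [0.6119, -0.1796, 0.0514]
orientation: [179.9, 0.1, -39.5]
force: [-7.2, -7.5, 4.8]
opening: 0.0002
gripper_force: 6.3
```

Request:
play_rows(plan=[[0.06,-0.12,0,0,0,-1],[0.06,-0.12,0,0,0,-1]])

```text
clock: 19.95
tool_pos: [0.6125, -0.1799, 0.0514]
orientation: [179.7, 0.2, -37.6]
force: [-13.8, -15.8, 7.5]
opening: 0.0008
gripper_force: 11.0
```

Request:
play_rows(plan=[[0.06,-0.12,0,0,0,-1],[0.06,-0.12,0,0,0,-1]])

```text
clock: 20.12
tool_pos: [0.613, -0.1803, 0.0514]
orientation: [179.6, 0.3, -35.6]
force: [-19.2, -23.2, 11.5]
opening: 0.0004
gripper_force: 15.7
```

The force rose to 30 N with no further travel, so the lever is at its stop. I'll back off, rise and check.

Request:
play_rows(plan=[[0,0.4,0,0,0,0],[0,0.8,0,0,0,0],[0,1,0,0,0,0],[0,1,0,0,0,0],[0,0,-2,0,0,0],[0,0,-4,0,0,0],[0,0,-4,0,0,0],[0,0,-3,0,0,0],[0,4,0,0,0,0],[0,4,0,0,0,0],[0,4,0,0,0,0],[0,4,0,0,0,0],[0,4,0,0,0,0],[0,0,0,0,0,0],[0,0,0,0,0,0]])

```text
clock: 21.37
tool_pos: [0.4814, -0.3671, 0.1817]
orientation: [-180.0, -0.0, -35.8]
force: [0.1, -0.4, 0.5]
opening: 0.0
gripper_force: 0.0
```

```bash
python3 - <<'E'
from h import *
o=get_obs(); print(o['clock'],o['tool_pos'],o['force'])
for i in range(2):
    for c in ('top','scene'): fit(c,(0,90,180,270)); pts(c,['lock_pivot','lock_knob','socket','bearing'])
crop('scene','s6.png',170,190,200,150,4)
E
```

```text
21.3667 [ 0.48144328 -0.36707618  0.18171742] [ 0.09934402 -0.44273507  0.51912843]
top hub 0.5499 0.0695 arm 16.29 post 0.7122 0.1177 dist 0.1693 ang 16.57 err -0.28
top lock_pivot [([0.5819, -0.1123, 0.0662], 0.96)]
top lock_knob [([0.6361, -0.1613, 0.0846], 0.46)]
top socket [([0.5813, -0.1126, 0.0652], 0.62), ([0.7113, -0.0086, -0.0032], 0.47)]
top bearing [([0.359, 0.0984, -0.0009], 0.47), ([0.6469, 0.4449, -0.0016], 0.38)]
scene hub 0.5489 0.0675 arm 16.19 post 0.7106 0.1156 dist 0.1688 ang 16.56 err -0.37
scene lock_pivot [([0.5848, -0.1081, 0.0646], 0.87), ([0.3966, -0.4362, -0.0036], 0.61)]
scene lock_knob [([0.6367, -0.1619, 0.0845], 0.91), ([0.6675, 0.1006, 0.0688], 0.38)]
scene socket []
scene bearing [([0.3965, -0.4369, -0.0], 0.61), ([0.3551, 0.0977, 0.0001], 0.48)]
top hub 0.5499 0.0695 arm 16.26 post 0.712 0.1178 dist 0.1692 ang 16.61 err -0.36
top lock_pivot [([0.5484, 0.0695, 0.0645], 0.72)]
top lock_knob [([0.6342, -0.16, 0.085], 0.73)]
top socket [([0.7068, -0.0073, -0.0031], 0.53)]
top bearing [([0.3535, 0.0977, -0.0001], 0.64)]
scene hub 0.5488 0.0676 arm 16.22 post 0.7107 0.1156 dist 0.1688 ang 16.51 err -0.29
scene lock_pivot [([0.5847, -0.1064, 0.0662], 0.62)]
scene lock_knob [([0.6363, -0.1626, 0.0828], 0.58)]
scene socket [([0.7149, -0.0136, -0.0004], 0.61)]
scene bearing [([0.3548, 0.0954, -0.0032], 0.59)]
```

View pics/s6.png

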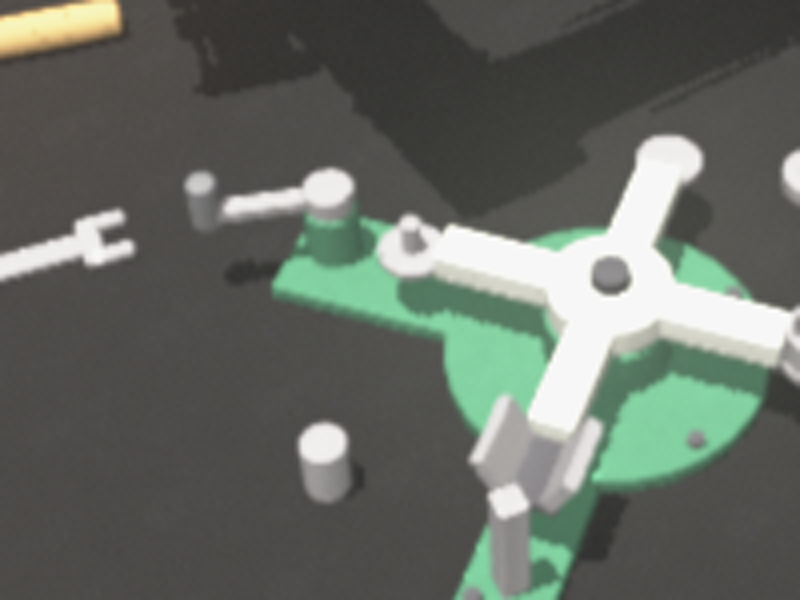

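The view shows the lever swung round to its stop with the knob at (202,195) in the crop. The vee is still aligned, the fixture has not moved, and the socket is where it was. I'll hand in the job.

```bash
python3 -c "
from plant import *
print(close_job())"
```

```text
the job is handed in; nothing more can be done
None
```

The job is handed in at about 21 s of the 51 s allowed: the vee arm points at the index post to within about 0.4° by camera fit, and the lock lever is against its stop, where I pushed with about 30 N and it moved no further. I saw none of the loose parts move; I re-measured only the bearing and socket afterwards.

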